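Switch on the outlet under test

ROBOT

A 6-joint arm with a two-finger parallel gripper is mounted at the origin on the work surface. World frame = base frame: x ahead of the robot, y to its left, z up, the work surface at z = 0. Lengths are in m, angles in rad, forces in N, time in s.
With the tool pointing down it reaches from about 0.4 to 0.825 m from the base axis. Payload 7 kg.
Tool frame: the origin (TCP) lies at the very end of the fingers, on their centre line; the grasp point (between the pads) lies arm.grip_point_offset behind it (arm.grip_point_offset is the distance from the TCP to the grasp point, in m); z points along the fingers, y is the line along which they close (so a half turn about z gives the same grasp; the last joint's range is limited). The gripper opens to 88 mm and grips with 3 to 60 N. Pads are 19 mm wide; open, the fingers measure 130 mm over their backs; the gripper's body (78 mm by 193 mm) begins 47 mm behind the grasp point.
Start: joints at [-1.033, 0.359, 0.012, 0, -1.224, -0.288], TCP at [0.167, -0.654, 0.227] pointing down, gripper open.
Joint ranges: [-3.07, 3.07], [-1.43, 2.12], [-1.02, 1.25], [-3.03, 1.67], [-3.05, -0], [-3.03, 3.03]. Speed limits (rad/s): [2.39, 2.39, 3.01, 3.14, 3.14, 3.14].

INTERFACE

Orientations are given as [roll, pitch, yaw] about the fixed x, y, z axes, in that order (R = Rz(yaw) Ry(pitch) Rx(roll)).
In Python, from station import arm gives the robot as it stands.
- The arm moves only by the shell command python3 -m crank 'ROWS' [OPENING] [FORCE]. ROWS is JSON, a list of rows, each an object of numbers: "dx", "dy", "dz": the shift along the tool's x, y, z in cm; "wx", "wy", "wz": the turn, a rotation vector about the tool's x, y, z in degrees. A call has exactly 10 rows; each row is the pose to reach, as a shift and turn from the pose commanded when the call began, along the tool's axes at that moment; what a row does not reach only later rows make up. A row lasts 1/8 s, in which the tool goes at most 62.5 mm and 10.7 degrees, less where a joint would pass 70% of its speed; a pose out of reach is approached as far as the arm can. A call with a gripper value outside its range is refused whole. OPENING is the finger opening in cm, from 0 to 8.76, set as the call begins (- or left out, the last holds). The fingers move at their own pace and stop on an object; FORCE is the grip in N (left out, the last holds). Time passes only in rows, so rows that repeat a pose let the fingers close, or fill a call up. It gives the time, the measured TCP pose, the force, the opening and the grip force at its end, in the units of the state.
- arm.get_state(): the state, without advancing time (a new reading comes with each control period).
- arm.grab_frame(name): name is "side" or "top"; returns the picture (400x640x3 uint8, red, green, blue); there is no depth.
- arm.calibration(name): a dict with "fx", "fy", "cx", "cy" (pixels), "world_from_camera" (4x4, takes a point from camera to world coordinates). Camera axes: x right, y down, z forward; pixel columns grow to the right and rows downward; lengths in m; the calibration is good to about 2 mm. A picture is of the moment at which its call begins. calibration takes no time and is no camera call.
- arm.job_done(): hands the job in; it is judged then, once.
Trained networks look in the newest picture that a camera, given by its name, has taken for a name from the list of things; names that differ only in an ending like _2 or _b are one class to them, and where a whole thing is asked for, a point or a joint stands for the part that bears it (a point fixed in the world has none). Each returns a list of dicts, best first, with "confidence" (0 to 1); they miss things now and then, are a little off and sometimes report something else, mostly with a low value. They report only what shows in the picture. A call takes as long as a camera call. They do not tell look-alikes from the thing itself.
- arm.find_in(camera, query): "centre" ([x, y, z] in m, in world coordinates, good to about 4 mm: the middle of the surface that is visible of it).
- arm.masks_of(camera, query): "pixels" (400x640 bool, what is visible of it).
- arm.mark_of(camera, query): "centre" ([x, y, z] in m, in world coordinates, good to about 4 mm: a listed point, or the origin of a listed thing).
The state is a dict: "t": time; "q": joint angles; "qd": joint speeds; "joint_efforts": joint torques, N m; "eef_pos": TCP position; "ee_rot": TCP orientation; "force": force on the tool from outside, world axes, zero at the start; "moment": the same for the moment, N m; "width": finger opening in m; "gripper_force": force on a finger pad.
Only numpy, scipy, OpenCV 4.12 (cv2) and the standard library are available. Lean on these libraries where they do the work, as an engineer would, in place of code of your own. Each camera call takes 0.05 s, during which the arm holds its last target. There are 200 camera calls.

TASK

A socket tester (the black block with an upright ribbed grip) is plugged into one of the four outlets of the bench power strip, and all four outlets are switched off. With the fingertips, gently press the switch in front of the tester so that its outlet, and no other, is on, then draw the hand clear. Leave the other switches, everything plugged in and the roll of tape as they are: pick nothing up.

Things in the scene. Friction and masses are not known exactly. Their poses are not given: they have to be found in the camera images.
- strip: white power strip, 114 x 316 x 47 mm, fixed on soft rubber mounts (sinks 1 mm per 5 N) on a 2 mm mat. Origin: centre of underside, z up, y along its length; x from the row of 4 switches (x = -30 mm, robot side) to the row of 4 outlets (x = +26). Outlets at y = +96, +32, -32, -96 mm, each with its switch in front. Top face at z = 45 mm; recesses 40 mm across, 17 deep.
- tester: socket tester: black block 34 (x) x 44 (y) x 18 mm with an upright ribbed grip 13 mm thick, 44 mm wide, 20 mm high on its middle; three small clear lenses at the switch side. Top 55.5 mm above its origin. Its plug, 38 mm across, 17 mm deep, stands loose in one outlet, a different one each run. Origin: centre of the plug's underside, 28 mm above the strip's underside; axes as the strip's
- charger: bystander: plug-in charger, smooth black block 40 x 42 x 40 mm, two slots in its flat top. Top 57.5 mm above its origin. Its plug, 38 mm across, 17 mm deep, stands loose in one outlet, a different one each run. Origin: centre of the plug's underside, 28 mm above the strip's underside; axes as the strip's
- timer: bystander: plug-in timer, black drum 58 mm across with a grey dial ringed by small segments. Top 60.5 mm above its origin. Its plug, 38 mm across, 17 mm deep, stands loose in one outlet, a different one each run. Origin: centre of the plug's underside, 28 mm above the strip's underside; axes as the strip's
- cover: bystander: socket safety cover, white disc 38 mm across, 6 mm thick, with two pin holes, lying loose in the recess of the remaining outlet, 11 mm below the strip's top. Origin: centre of its underside, 28 mm above the strip's underside
- tape: bystander: roll of cream tape 90 mm across (hole 76 mm), 25 mm high, lying loose on the mat on the robot's side of the strip. Origin: centre of its underside
- switch1 (a joint): black rocker switch 1, leftmost (+y end), 27 (strip x) x 20.5 mm, tips about its middle. 0 rad = off: front half (robot side) up, its edge 9.5 mm above the strip's top face. 0.40 = on: front edge down to 4 mm, rear half up. Pressed at the front edge it gives way at 4 N, 2.6 mm down, and past 0.20 rad snaps over by itself. Grey bezel 34 x 28 mm, 2 mm above the top face.
- switch2 (a joint): black rocker switch 2, second from the left, 27 (strip x) x 20.5 mm, tips about its middle. 0 rad = off: front half (robot side) up, its edge 9.5 mm above the strip's top face. 0.40 = on: front edge down to 4 mm, rear half up. Pressed at the front edge it gives way at 4 N, 2.6 mm down, and past 0.20 rad snaps over by itself. Grey bezel 34 x 28 mm, 2 mm above the top face.
- switch3 (a joint): black rocker switch 3, third from the left, 27 (strip x) x 20.5 mm, tips about its middle. 0 rad = off: front half (robot side) up, its edge 9.5 mm above the strip's top face. 0.40 = on: front edge down to 4 mm, rear half up. Pressed at the front edge it gives way at 4 N, 2.6 mm down, and past 0.20 rad snaps over by itself. Grey bezel 34 x 28 mm, 2 mm above the top face.
- switch4 (a joint): black rocker switch 4, rightmost (-y end), 27 (strip x) x 20.5 mm, tips about its middle. 0 rad = off: front half (robot side) up, its edge 9.5 mm above the strip's top face. 0.40 = on: front edge down to 4 mm, rear half up. Pressed at the front edge it gives way at 4 N, 2.6 mm down, and past 0.20 rad snaps over by itself. Grey bezel 34 x 28 mm, 2 mm above the top face.
- switch1_front (a point): point fixed to the strip: the raised front edge of rocker 1 while off (54.5 mm above the strip's underside, 12.5 mm in front of the rocker's middle). Press straight down here to switch outlet 1 on; axes as the strip's
- switch2_front (a point): point fixed to the strip: the raised front edge of rocker 2 while off (54.5 mm above the strip's underside, 12.5 mm in front of the rocker's middle). Press straight down here to switch outlet 2 on; axes as the strip's
- switch3_front (a point): point fixed to the strip: the raised front edge of rocker 3 while off (54.5 mm above the strip's underside, 12.5 mm in front of the rocker's middle). Press straight down here to switch outlet 3 on; axes as the strip's
- switch4_front (a point): point fixed to the strip: the raised front edge of rocker 4 while off (54.5 mm above the strip's underside, 12.5 mm in front of the rocker's middle). Press straight down here to switch outlet 4 on; axes as the strip's
- outlet1 (a point): centre of outlet 1, leftmost (+y end), level with the strip's top face
- outlet2 (a point): centre of outlet 2, second from the left, level with the strip's top face
- outlet3 (a point): centre of outlet 3, third from the left, level with the strip's top face
- outlet4 (a point): centre of outlet 4, rightmost (-y end), level with the strip's top face
There are look-alikes about, which are no part of the job. Leave any purple look-alike of the tester alone.

How it is judged:
By the outcome, as a careful person would: the job done as asked, in the order asked, and still so for the second after the job is handed in, with the robot touching nothing.
It also fails if it takes over 38 s, if anything falls off the work surface, if the arm or the gripper's body presses on something with over 40 N, if the wrist force passes 120 N, or if a joint passes its speed limit or range.

## Working session

There is one attempt and no reset: what is moved stays moved. The work goes in short steps, Python scripts to look and compute and a shell command to move; the robot and the scene stay as the last step left them, time stands still between calls to the robot, and variables do not carry over. Pictures are saved under pics/ and viewed, at most 10 in all, crops included, and the job is handed in when it is done.

```bash
mkdir -p pics
python3 - <<'E'
from station import arm
import cv2,numpy as np
for n in("top","side"):
    im=arm.grab_frame(n); cv2.imwrite(f"pics/{n}0.png",im[:,:,::-1])
    c=arm.calibration(n); print(n,c["fx"],c["cx"],c["cy"],np.round(c["world_from_camera"],3).tolist())
for q in("strip","tester","charger","timer","cover","tape","switch1_front","switch2_front","switch3_front","switch4_front"):
    print(q,[(np.round(d["centre"],4).tolist(),round(d["confidence"],2)) for d in arm.mark_of("top",q)][:3])
s=arm.get_state();print(s["t"],s["eef_pos"],s["ee_rot"],s["force"],s["width"],arm.grip_point_offset)
E
```

```text
top 395.5416995454708 312.61894570169693 196.88244753019347 [[-0.019, -0.988, 0.15, 0.491], [-0.999, 0.015, -0.032, -0.016], [0.029, -0.151, -0.988, 0.786], [0.0, 0.0, 0.0, 1.0]]
side 377.3403472986958 319.6150796394876 200.07359829313543 [[-0.851, -0.387, 0.355, 0.318], [-0.525, 0.624, -0.579, 0.406], [0.003, -0.679, -0.734, 0.577], [0.0, 0.0, 0.0, 1.0]]
strip [([0.5934, -0.0261, 0.0042], 0.94), ([0.6404, -0.1179, 0.0325], 0.43)]
tester [([0.7784, -0.1833, 0.0012], 0.93), ([0.6234, -0.0484, 0.0287], 0.81), ([0.6856, -0.2586, 0.0008], 0.64)]
charger [([0.6014, 0.0747, 0.0287], 0.97)]
timer [([0.6084, 0.0118, 0.0305], 0.67), ([0.6086, 0.0117, 0.0462], 0.57)]
cover [([0.6399, -0.115, 0.027], 0.66)]
tape []
switch1_front [([0.5323, 0.055, 0.0556], 0.64)]
switch2_front [([0.5464, -0.0028, 0.0582], 0.89)]
switch3_front [([0.5659, -0.0627, 0.0543], 0.81)]
switch4_front [([0.5755, -0.1314, 0.0562], 0.64), ([0.6251, -0.0484, 0.0282], 0.39)]
0.6 [ 0.16683129 -0.65400164  0.22655126] [ 3.14152905e+00 -1.73924114e-05 -2.89179689e+00] [ 0.14055287 -0.50598086 -0.18694967] 0.08760217313597479 0.0188
```

View pics/top0.png

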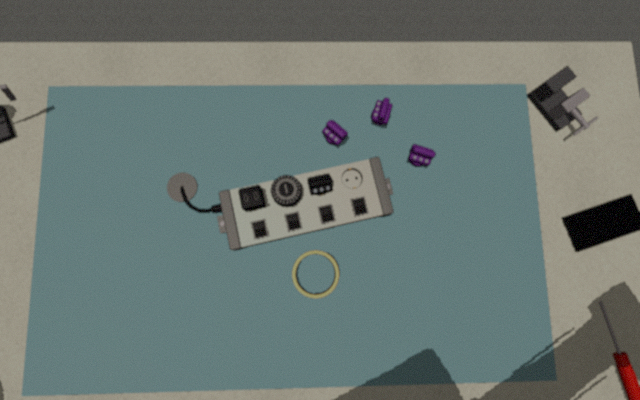

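View pics/side0.png

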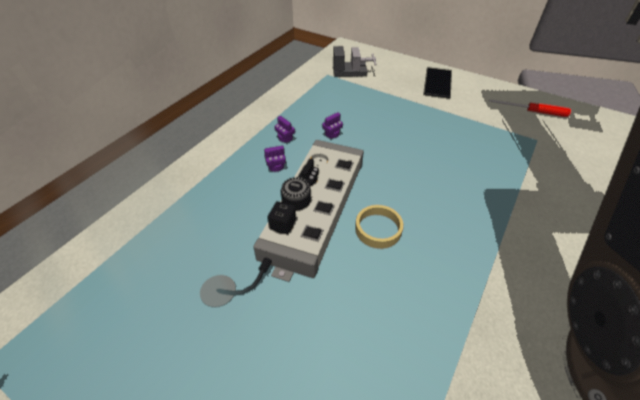

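The top view shows the strip at x 220–390. Along it are the charger (252,197), timer (287,190), black tester (320,184) and cover (351,178), with switches at (260,229), (293,221), (326,214) and (359,206). The tape is at (316,274).

Candidates for the tester are the black one at (320,184) and the purple look-alikes at (334,132), (382,111) and (421,155). The black one is right, and it sits at outlet 3. I'll check it in a crop and fit the strip's pose.

Run:
```python
from station import arm
import cv2,numpy as np
pts={ "charger":(26,96,28),"timer":(26,32,28),"tester":(26,-32,28),"cover":(26,-96,28)}
for i,y in enumerate((96,32,-32,-96),1):
    pts[f"switch{i}_front"]=(-42.5,y,54.5); pts[f"outlet{i}"]=(26,y,45)
L=[];W=[]
for cam in("top","side"):
  im=arm.grab_frame(cam)
  if cam=="top": cv2.imwrite("pics/crop1.png",cv2.resize(im[140:260,210:400,::-1],None,fx=4,fy=4,interpolation=cv2.INTER_CUBIC))
  for q,l in pts.items():
    for d in arm.mark_of(cam,q)[:3]:
        if d["confidence"]>.5 : L.append(np.array(l)/1e3);W.append(d["centre"])
  
L=np.array(L);W=np.array(W)
from scipy.optimize import least_squares
f=lambda p:(np.c_[p[0]+np.cos(p[2])*L[:,0]-np.sin(p[2])*L[:,1],p[1]+np.sin(p[2])*L[:,0]+np.cos(p[2])*L[:,1]]-W[:,:2])
r=least_squares(lambda p:f(p).ravel(),[.593,-.026,.2],loss="soft_l1",f_scale=.004).x
print("pose",r,"n",len(L),"zoff",np.median(W[:,2]-L[:,2]))
print(np.round(np.hypot(*f(r).T)*1e3,1))
c,s=np.cos(r[2]),np.sin(r[2]);R=np.array([[c,-s],[s,c]])
p=R@[-.0425,-.032]+r[:2]; print("switch3_front",p)
# reprojection of the strip's switch3 front, and top corners
for cam in("top","side"):
  C=arm.calibration(cam);M=np.linalg.inv(C["world_from_camera"])
  for l in((-.0425,-.032,.0565),(-.057,.158,.047),(-.057,-.158,.047),(.057,-.158,.047)):
    w=np.r_[R@l[:2]+r[:2],l[2],1];k=M@w;print(cam,l,np.round([C["fx"]*k[0]/k[2]+C["cx"],C["fy"]*k[1]/k[2]+C["cy"]],1))
```

```text
pose [ 0.59622494 -0.02784315  0.14509868] n 43 zoff 0.0017000000000000001
[  9.2   5.  113.2 200.9 211.8   3.2   7.8  59.  125.9 190.6   2.4   7.3
  62.  126.7   8.8  69.4   4.3  62.8   4.5 192.9 133.3  66.2   5.9   7.4
   8.3   1.7 209.1 114.4   8.4  60.8 124.2   3.7   3.6   3.7  60.2  63.9
   2.7  67.2   4.2 127.9 131.2  67.9 191.9]
switch3_front [ 0.55879843 -0.06565196]
top (-0.0425, -0.032, 0.0565) [327.4 219.4]
top (-0.057, 0.158, 0.047) [227.  244.2]
top (-0.057, -0.158, 0.047) [394.1 216.8]
top (0.057, -0.158, 0.047) [382.6 158.6]
side (-0.0425, -0.032, 0.0565) [341.  182.8]
side (-0.057, 0.158, 0.047) [307.4 263.3]
side (-0.057, -0.158, 0.047) [367.9 150.5]
side (0.057, -0.158, 0.047) [319.9 137.5]
```

View pics/crop1.png

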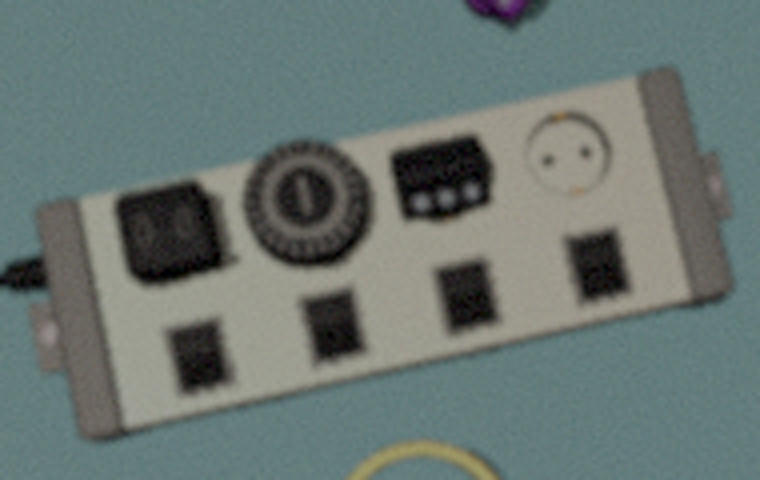

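The crop shows the black tester with three lenses at outlet 3, crop (440,180). Its switch 3 is at crop (466,296). I'll refit with outliers removed and add the pixel centres of the switches.

```bash
cat > fit.py <<'E'
from station import arm
import cv2,numpy as np
from scipy.optimize import least_squares
pts={f"switch{i}_front":(-.0425,y,.0545) for i,y in zip((1,2,3,4),(.096,.032,-.032,-.096))}
pts.update(charger=(.026,.096,.028),timer=(.026,.032,.028),tester=(.026,-.032,.028),cover=(.026,-.096,.028))
px=np.array([(260,228.75),(293.5,221.3),(326.5,214),(359.5,206.3)])
C=arm.calibration("top");M=np.linalg.inv(C["world_from_camera"])
def T(p,L): 
    c,s=np.cos(p[2]),np.sin(p[2]);return np.c_[p[0]+c*L[:,0]-s*L[:,1],p[1]+s*L[:,0]+c*L[:,1],L[:,2]+.002]
def proj(w):
    k=(M@np.c_[w,np.ones(len(w))].T);return np.c_[C["fx"]*k[0]/k[2]+C["cx"],C["fy"]*k[1]/k[2]+C["cy"]]
S=np.array([(-.03,y,.0518) for y in(.096,.032,-.032,-.096)])
E0=least_squares(lambda p:(proj(T(p,S))-px).ravel(),[.593,-.026,.2])
print("pixel fit",E0.x,np.round(E0.fun,2))
for cam in("top","side"):
  arm.grab_frame(cam);L=[];W=[]
  for q,l in pts.items():
    for d in arm.mark_of(cam,q)[:3]:
      if d["confidence"]>.4 and np.linalg.norm(T(E0.x,np.array([l]))-d["centre"])<.025: L.append(l);W.append(d["centre"])
  L=np.array(L);W=np.array(W)
  r=least_squares(lambda p:(T(p,L)-W)[:,:2].ravel(),E0.x,loss="soft_l1",f_scale=.004)
  print(cam,r.x,len(L),np.median((W-T(r.x,L))[:,2]),"front3",T(r.x,np.array([pts["switch3_front"]])))
print("pix front3",T(E0.x,np.array([pts["switch3_front"]])))
E
python3 fit.py
```

```text
pixel fit [ 0.59250458 -0.02765675  0.20562381] [-0.69  0.22 -0.24  0.02  0.35 -0.24  0.59 -0.03]
top [ 0.59533912 -0.02586438  0.21358647] 7 -0.0017000000000000001 front3 [[ 0.56058777 -0.0661458   0.0565    ]]
side [ 0.59409429 -0.02577169  0.21284376] 8 0.00014999999999999736 front3 [[ 0.55931303 -0.0660273   0.0565    ]]
pix front3 [[ 0.55743359 -0.06766019  0.0565    ]]
```

The estimates agree to about 3 mm: switch3_front is near (0.559, −0.0665, 0.0565), with a strip yaw of about 0.21. I'll press with closed fingers, tool y along the strip's y. The tool centre goes about 3 mm in front of the edge, at (0.5556, −0.067). From the start pose that is dx ≈ −52.2 cm, dy ≈ +47.3 cm, wz ≈ +2.2°.

```bash
python3 -m crank '[{"dx":-3,"dy":2.7,"wz":2.2},{"dx":-8,"dy":7.2,"wz":2.2},{"dx":-12.4,"dy":11.2,"wz":2.2},{"dx":-16.8,"dy":15.2,"wz":2.2},{"dx":-21.2,"dy":19.2,"wz":2.2},{"dx":-25.6,"dy":23.2,"wz":2.2},{"dx":-30,"dy":27.2,"wz":2.2},{"dx":-34.4,"dy":31.2,"wz":2.2},{"dx":-38.8,"dy":35.2,"wz":2.2},{"dx":-42,"dy":38,"wz":2.2}]' 0 20
python3 - <<'E'
from station import arm
import numpy as np
from scipy.spatial.transform import Rotation as R
s=arm.get_state();A=R.from_euler("xyz",s["ee_rot"])
print(s["t"],s["eef_pos"],s["ee_rot"],s["width"],"d cm",A.inv().apply(np.array([.5556,-.067,.09])-s["eef_pos"])*100)
E
```

```text
2.8 [ 0.16687112 -0.65403214  0.22656185] [-3.14157587e+00  2.29988391e-05 -2.89177809e+00] 0.08777735454816214 d cm [-52.17875349  47.27087281  13.65659225]$[0]: bad value
```

Refused, and nothing moved. Rows probably need all six keys.

```bash
python3 -m crank '[{"dx":-3,"dy":2.7,"dz":0,"wx":0,"wy":0,"wz":2.2},{"dx":-8,"dy":7.2,"dz":0,"wx":0,"wy":0,"wz":2.2},{"dx":-12.4,"dy":11.2,"dz":0,"wx":0,"wy":0,"wz":2.2},{"dx":-16.8,"dy":15.2,"dz":0,"wx":0,"wy":0,"wz":2.2},{"dx":-21.2,"dy":19.2,"dz":0,"wx":0,"wy":0,"wz":2.2},{"dx":-25.6,"dy":23.2,"dz":0,"wx":0,"wy":0,"wz":2.2},{"dx":-30,"dy":27.2,"dz":0,"wx":0,"wy":0,"wz":2.2},{"dx":-34.4,"dy":31.2,"dz":0,"wx":0,"wy":0,"wz":2.2},{"dx":-38.8,"dy":35.2,"dz":0,"wx":0,"wy":0,"wz":2.2},{"dx":-42,"dy":38,"dz":0,"wx":0,"wy":0,"wz":2.2}]' 0 20
cat > where.py <<'E'
from station import arm
import numpy as np
from scipy.spatial.transform import Rotation as R
s=arm.get_state();A=R.from_euler("xyz",s["ee_rot"])
print(s["t"],s["eef_pos"],s["ee_rot"],s["width"],s["force"],"d cm",A.inv().apply(np.array([.5556,-.067,.09])-s["eef_pos"])*100)
E
python3 where.py
```

```text
t: 4.05
eef_pos: [0.481, -0.1799, 0.227]
ee_rot: [-3.141, 0.001, -2.929]
force: [0.5, 0.3, -0.1]
width: 0.0009
gripper_force: 0.0
4.05 [ 0.48099669 -0.17987108  0.22699435] [-3.14135616e+00  9.87500034e-04 -2.92873186e+00] 0.000934509030630021 [ 0.52790958  0.33487736 -0.14870074] d cm [-9.66290301  9.45955929 13.70674686]
```

```bash
python3 -m crank '[{"dx":-3.5,"dy":3.5,"dz":0,"wx":0,"wy":0,"wz":0},{"dx":-7,"dy":7,"dz":1,"wx":0,"wy":0,"wz":0},{"dx":-9.3,"dy":9.1,"dz":3,"wx":0,"wy":0,"wz":0},{"dx":-9.8,"dy":9.6,"dz":5.5,"wx":0,"wy":0,"wz":0},{"dx":-9.8,"dy":9.6,"dz":8,"wx":0,"wy":0,"wz":0},{"dx":-9.8,"dy":9.6,"dz":10.5,"wx":0,"wy":0,"wz":0},{"dx":-9.8,"dy":9.6,"dz":12.5,"wx":0,"wy":0,"wz":0},{"dx":-9.8,"dy":9.6,"dz":13.7,"wx":0,"wy":0,"wz":0},{"dx":-9.8,"dy":9.6,"dz":13.7,"wx":0,"wy":0,"wz":0},{"dx":-9.8,"dy":9.6,"dz":13.7,"wx":0,"wy":0,"wz":0}]'
python3 where.py
python3 - <<'E'
from station import arm
import cv2
im=arm.grab_frame("side");cv2.imwrite("pics/side1.png",cv2.resize(im[110:290,230:430,::-1],None,fx=3,fy=3,interpolation=cv2.INTER_CUBIC))
E
```

```text
t: 5.3
eef_pos: [0.5561, -0.0676, 0.0904]
ee_rot: [-3.141, 0.001, -2.93]
force: [-0.9, 0.3, 0.9]
width: 0.0006
gripper_force: 0.0
5.3 [ 0.55614498 -0.06755739  0.09037094] [-3.14133120e+00  1.15657644e-03 -2.93000016e+00] 0.0005840520308959757 [-0.85926939  0.28152663  0.8994797 ] d cm [0.04161889 0.06595081 0.03702885]
```

View pics/side1.png

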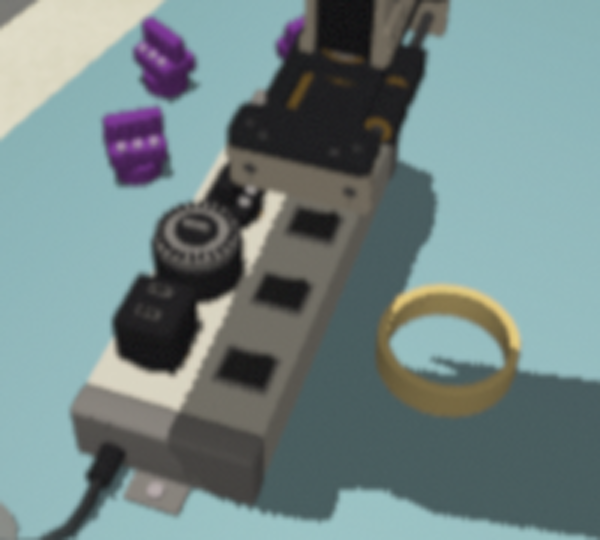

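The body hides the fingertips, but switch 3 shows at about (315,222) in the crop, just below and in front of the gripper. The measured pose is within 1 mm of the plan, so I'll descend slowly to contact.

```bash
python3 -m crank '[{"dx":0,"dy":0.05,"dz":1,"wx":0,"wy":0,"wz":0},{"dx":0,"dy":0.05,"dz":2,"wx":0,"wy":0,"wz":0},{"dx":0,"dy":0.05,"dz":2.6,"wx":0,"wy":0,"wz":0},{"dx":0,"dy":0.05,"dz":2.9,"wx":0,"wy":0,"wz":0},{"dx":0,"dy":0.05,"dz":3.1,"wx":0,"wy":0,"wz":0},{"dx":0,"dy":0.05,"dz":3.2,"wx":0,"wy":0,"wz":0},{"dx":0,"dy":0.05,"dz":3.3,"wx":0,"wy":0,"wz":0},{"dx":0,"dy":0.05,"dz":3.4,"wx":0,"wy":0,"wz":0},{"dx":0,"dy":0.05,"dz":3.5,"wx":0,"wy":0,"wz":0},{"dx":0,"dy":0.05,"dz":3.5,"wx":0,"wy":0,"wz":0}]'
```

```text
t: 6.6
eef_pos: [0.5551, -0.0672, 0.0547]
ee_rot: [3.142, -0.0, -2.93]
force: [-1.3, -0.2, 3.3]
width: 0.0006
gripper_force: 1.7
```

Contact at about 3 N, at the expected height. I'll press on by 3.5 mm.

```bash
python3 -m crank '[{"dx":0,"dy":0,"dz":0.05,"wx":0,"wy":0,"wz":0},{"dx":0,"dy":0,"dz":0.1,"wx":0,"wy":0,"wz":0},{"dx":0,"dy":0,"dz":0.15,"wx":0,"wy":0,"wz":0},{"dx":0,"dy":0,"dz":0.2,"wx":0,"wy":0,"wz":0},{"dx":0,"dy":0,"dz":0.25,"wx":0,"wy":0,"wz":0},{"dx":0,"dy":0,"dz":0.3,"wx":0,"wy":0,"wz":0},{"dx":0,"dy":0,"dz":0.35,"wx":0,"wy":0,"wz":0},{"dx":0,"dy":0,"dz":0.35,"wx":0,"wy":0,"wz":0},{"dx":0,"dy":0,"dz":0.35,"wx":0,"wy":0,"wz":0},{"dx":0,"dy":0,"dz":0.35,"wx":0,"wy":0,"wz":0}]'
```

```text
t: 7.85
eef_pos: [0.5555, -0.0671, 0.0512]
ee_rot: [-3.142, 0.0, -2.93]
force: [-0.6, 0.2, 2.9]
width: 0.0004
gripper_force: 1.2
```

```bash
python3 -m crank '[{"dx":0,"dy":0,"dz":0.03,"wx":0,"wy":0,"wz":0},{"dx":0,"dy":0,"dz":0.06,"wx":0,"wy":0,"wz":0},{"dx":0,"dy":0,"dz":0.09,"wx":0,"wy":0,"wz":0},{"dx":0,"dy":0,"dz":0.12,"wx":0,"wy":0,"wz":0},{"dx":0,"dy":0,"dz":0.15,"wx":0,"wy":0,"wz":0},{"dx":0,"dy":0,"dz":0.15,"wx":0,"wy":0,"wz":0},{"dx":0,"dy":0,"dz":0.15,"wx":0,"wy":0,"wz":0},{"dx":0,"dy":0,"dz":0.15,"wx":0,"wy":0,"wz":0},{"dx":0,"dy":0,"dz":0.15,"wx":0,"wy":0,"wz":0},{"dx":0,"dy":0,"dz":0.15,"wx":0,"wy":0,"wz":0}]'
```

```text
t: 9.1
eef_pos: [0.5556, -0.0671, 0.05]
ee_rot: [-3.141, 0.0, -2.93]
force: [-2.6, 0.9, 7.0]
width: 0.0001
gripper_force: 3.7
```

The force rose to 7 N, so the rocker has bottomed out. I'll withdraw up, then away to the right, and look.

```bash
python3 -m crank '[{"dx":0,"dy":0,"dz":-0.5,"wx":0,"wy":0,"wz":0},{"dx":0,"dy":0,"dz":-2,"wx":0,"wy":0,"wz":0},{"dx":0,"dy":0,"dz":-5,"wx":0,"wy":0,"wz":0},{"dx":0,"dy":0,"dz":-9,"wx":0,"wy":0,"wz":0},{"dx":0,"dy":0,"dz":-13,"wx":0,"wy":0,"wz":0},{"dx":1,"dy":-3,"dz":-16,"wx":0,"wy":0,"wz":0},{"dx":3,"dy":-8,"dz":-17,"wx":0,"wy":0,"wz":0},{"dx":5,"dy":-13,"dz":-17,"wx":0,"wy":0,"wz":0},{"dx":7,"dy":-18,"dz":-17,"wx":0,"wy":0,"wz":0},{"dx":8,"dy":-22,"dz":-17,"wx":0,"wy":0,"wz":0}]'
python3 - <<'E'
from station import arm
import cv2,numpy as np
a=arm.grab_frame("side")[130:250,250:370,::-1];b=arm.grab_frame("top")[150:250,220:390,::-1]
a=cv2.resize(a,(400,400),interpolation=3);b=cv2.resize(b,(400,235),interpolation=3)
c=cv2.resize(cv2.imread("pics/side0.png")[130:250,250:370],(400,400),interpolation=3)
cv2.imwrite("pics/after.png",np.hstack([c,a]));cv2.imwrite("pics/aftertop.png",b)
E
```

```text
t: 10.35
eef_pos: [0.5225, -0.3009, 0.2207]
ee_rot: [-3.141, 0.001, -2.931]
force: [0.0, -0.3, -0.2]
width: 0.0006
gripper_force: 0.0
```

View pics/after.png

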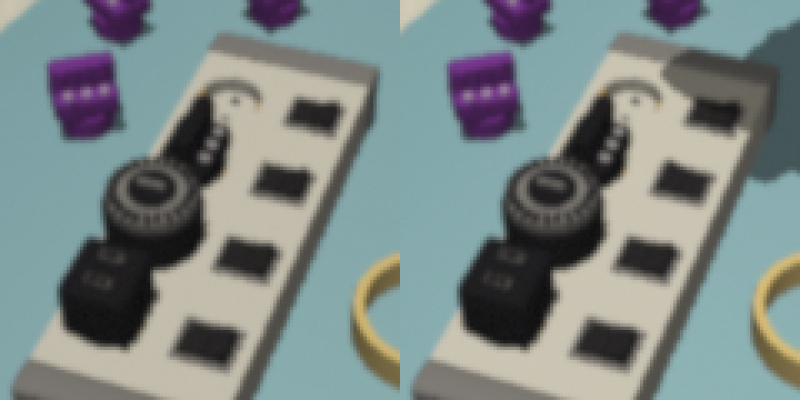

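View pics/aftertop.png

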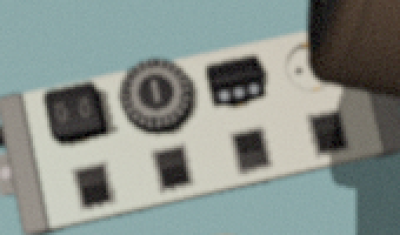

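Everything is still in place. Switch 3, right crop (682,183), looks slightly different, but I can't tell by eye. I'll compare before and after patches numerically, averaging frames.

Run:
```python
from station import arm
import cv2,numpy as np
from fit import pts,T,E0
for cam in("top","side"):
  C=arm.calibration(cam);M=np.linalg.inv(C["world_from_camera"])
  a=np.mean([arm.grab_frame(cam).astype(float) for _ in range(6)],0)[:,:,::-1];b=cv2.imread(f"pics/{cam}0.png").astype(float)
  rows=[]
  for i,y in enumerate((.096,.032,-.032),1):
    w=np.c_[T((.594,-.0267,.2115),np.array([(-.03,y,.052)])),1][0];k=M@w
    u,v=int(round(C["fx"]*k[0]/k[2]+C["cx"])),int(round(C["fy"]*k[1]/k[2]+C["cy"]))
    s=np.s_[v-13:v+14,u-13:u+14];d=(a[s]-b[s]).mean(2);print(cam,i,(u,v),"rms diff",d.std().round(2),"mean",d.mean().round(2))
    rows.append(np.vstack([cv2.resize(x[s],(190,190),interpolation=2) for x in(b,a)]))
  cv2.imwrite(f"pics/cmp_{cam}.png",np.hstack(rows)*1.0)
x,y=[cv2.imread(f"pics/cmp_{c}.png") for c in("top","side")]
cv2.imwrite("pics/cmp.png",cv2.resize(np.clip(np.vstack([x,y])*2.0,0,255).astype(np.uint8),(450,600)))
```

```text
pixel fit [ 0.59250458 -0.02765675  0.20562381] [-0.69  0.22 -0.24  0.02  0.35 -0.24  0.59 -0.03]
top [ 0.59475401 -0.0253815   0.19781186] 8 -0.0002999999999999999 front3 [[ 0.55937158 -0.06510975  0.0565    ]]
side [ 0.5944543  -0.02555619  0.20398145] 8 0.0010000000000000009 front3 [[ 0.55931766 -0.06550198  0.0565    ]]
pix front3 [[ 0.55743359 -0.06766019  0.0565    ]]
top 1 (259, 228) rms diff 12.2 mean 40.88
top 2 (293, 221) rms diff 12.18 mean 40.78
top 3 (326, 213) rms diff 12.43 mean 41.96
side 1 (313, 230) rms diff 2.34 mean 5.5
side 2 (324, 204) rms diff 2.22 mean 5.76
side 3 (335, 182) rms diff 7.66 mean 6.32[ WARN:0@8.948] global loadsave.cpp:1063 imwrite_ Unsupported depth image for selected encoder is fallbacked to CV_8U.
```

View pics/cmp.png

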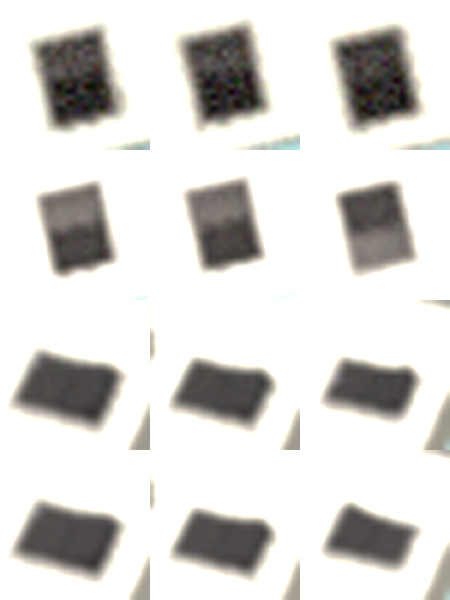

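The contrast-enhanced patches settle it. In switch 3 (right column, second row) the light and dark halves have swapped, while switches 1 and 2 are unchanged. Switch 4 was never within reach of the fingers.

```bash
python3 -c "
from station import arm
print(arm.get_state()['t'],arm.job_done())"
```

```text
the job is handed in; nothing more can be done
11.95 None
```

I pressed switch 3, the one in front of the tester, and before/after pictures show it tipped to on with 1 and 2 unchanged; switch 4 was not compared, but the fingers stayed well clear of it. The hand is clear and the job was handed in at 11.95 s.

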